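# Pack the two-layer fitter's case

## Task

Pack the blue parts case for the next socket job. First set the white junction box flat in the empty bottom cavity, then lay the orange divider flat on the ledge inside the case, handle up, over both cavities, and last set the black plug on top of the divider, pins up. Leave the round grey box in its cavity, and do not disturb the grey junction box.

Things in the scene. Friction and masses are not known exactly. Their poses are not given: they have to be found in the camera images.
- kit_box: Blue open case fixed to the desk, outer 210 x 250 x 85 mm (x, y, z), walls 5, floor 4 mm. Origin: centre of underside. A level grey ledge runs inside 50 mm above the underside (opening above it 200 x 240 mm). Below it two cavities side by side along y, each 120 (x) x 90 (y) x 46 mm deep, parted at y = 0 by a 6 mm wall of ledge height. The +y one holds the round grey box; the -y one is empty.
- empty_cavity (a point): Centre of the empty cavity's floor, 48 mm from the case's centre towards its -y, 4 mm above its underside; axes as the case. The white junction box fits upright, its 60 mm side along the case's y (15 mm free each end), with 40 mm each side for fingers; let go by opening only about 20 mm. Its top is then 4 mm below the ledge.
- white_junction_box: White plastic junction box, 60 x 40 x 42 mm (local x, y, z), flat lid with four small screws, round black grommets on its two small end faces. Stands upright on the desk, 90 g. Origin: centre of the underside; x along the 60 mm side.
- divider: Orange divider: plate 160 x 210 x 5 mm (x, y, z), 220 g, lying on the desk right way up. Origin: centre of underside. Grip wall upright on its middle: 70 mm along x, 16 mm thick along y, top 37 mm above the underside. It goes in the case with its long side along the case's long side (y), either way round, 15 to 20 mm free all round, underside then 50 mm above the case's underside.
- black_plug: Black three-pin plug, no cord, lying on its back, pins up: body 50 x 46 x 28 mm (x, y, z), brass pins up to 17 mm above it, 70 g. Origin: centre of underside. It may stand on the divider's plate on either side of the grip wall; the middle of each half is 55 mm from the divider's centre along its y.
- round_box: Round grey conduit box, 60 mm across, 38 mm high, standing already in the case's +y cavity; stays there. Origin: centre of the underside.
- grey_junction_box: Bystander: grey junction box, otherwise like the white one: 60 x 40 x 42 mm (local x, y, z), flat lid with four small screws, round black grommets on its two small end faces. Stands upright on the desk, 90 g. Origin: centre of the underside; x along the 60 mm side. Leave it alone.
Things that resemble listed ones, but are neither listed nor needed, are in the scene too. Leave any green or purple look-alike of the white_junction_box alone.

How it is judged:
By the outcome, as a careful person would: the job done as asked, in the order asked, and still so for the second after the job is handed in, with the robot touching nothing.
It also fails if it takes over 72 s, if anything falls off the work surface, if the arm or the gripper's body presses on something with over 40 N, if the wrist force passes 120 N, or if a joint passes its speed limit or range.

## Robot

A 6-joint arm with a two-finger parallel gripper is mounted at the origin on the work surface. World frame = base frame: x ahead of the robot, y to its left, z up, the work surface at z = 0. Lengths are in m, angles in rad, forces in N, time in s.
With the tool pointing down it reaches from about 0.375 to 0.925 m from the base axis. Payload 5.7 kg.
Tool frame: the origin (TCP) lies on the centre line of the jaws, within the pads' length; the fingertips stand 19 mm ahead of it and the grasp point (between the pads) is the TCP (ctrl.nose_length is the x of the fingertips in the tool frame, in m); x points along the fingers, y is the direction in which the jaws open and shut, and the axes are right-handed (so a half turn about x gives the same grasp; the last joint's range is limited). The gripper opens to 85 mm and grips with 20 to 120 N. Pads are 22 mm wide; open, the fingers measure 114 mm over their backs; the gripper's body (76 mm by 85 mm) begins 54 mm behind the grasp point. The pads swing forward as they close: fully open they stand 13 mm farther back than shut.
Start: joints at [-1.401, 0.359, 1.51, -0, 1.272, -0.115], TCP at [0.169, -0.576, 0.25] pointing down, gripper open.
Joint ranges: [-2.97, 2.97], [-1.01, 2.36], [0.21, 2.38], [-0.96, 4.11], [0.2, 2.71], [-2.98, 2.98]. Speed limits (rad/s): [2.39, 2.39, 3.14, 3.14, 3.14, 3.14].

## Interface

Orientations are given as a unit quaternion [x, y, z, w].
In Python, from bench import ctrl gives the robot as it stands.
- The arm moves only by the tool move_arm, never from a script. Its arguments are lists of equal length, an entry for each row: "rotation": the turn, a rotation vector about the tool's x, y, z in degrees, a list of three; "slide": the shift along the tool's x, y, z in m, a list of three; "claw": the opening, from 0 (shut) to 1 (fully open). A call has 1 to 8 rows; each row is the pose to reach, as a shift and turn from the pose commanded when the call began, along the tool's axes at that moment; what a row does not reach only later rows make up. A row lasts 1/10 s, in which the tool goes at most 50 mm and 8.59 degrees, less where a joint would pass 70% of its speed; a pose out of reach is approached as far as the arm can. A call with a gripper value outside its range is refused whole. The fingers move at their own pace and stop on an object; "squeeze" is the grip in N (left out, the last holds). Time passes only in rows, so rows that repeat a pose let the fingers close. It gives the time, the measured TCP pose, the force and the opening at its end, in the units of the state.
- ctrl.state(): the state, without advancing time (a new reading comes with each control period).
- ctrl.capture(name): name is "scene" or "top" or "wrist"; returns a dict with "frame" (400x640x3 uint8, blue, green, red), "intrinsics" (3x3 intrinsics, pixels), "world_to_cam" (4x4, takes a point from world to camera coordinates); the wrist camera has in their place "T_tool_cam" (4x4, takes a point from camera to tool coordinates, whose origin is the TCP and whose axes are the tool frame's). Camera axes: x right, y down, z forward; pixel columns grow to the right and rows downward; lengths in m; the calibration is good to about 2 mm. A picture is of the moment at which its call begins: read the wrist's pose just before it. There is no depth.
- ctrl.finish_job(): hands the job in, once; it reports no verdict.
The state is a dict: "time": time; "joint_positions": joint angles; "joint_vel": joint speeds; "joint_efforts": joint torques, N m; "tcp_pos": TCP position; "tool_rot": TCP orientation; "wrist_force": force on the tool from outside, world axes, zero at the start; "wrist_torque": the same for the moment, N m; "finger_gap": opening from 0.0 (shut) to 1.0 (fully open).
Only numpy, scipy, OpenCV 4.12 (cv2) and the standard library are available. Lean on these libraries where they do the work, as an engineer would, in place of code of your own. Each camera call takes 0.05 s, during which the arm holds its last target. There are 200 camera calls.

## Working session

There is one attempt and no reset: what is moved stays moved. The work goes in short steps, Python scripts to look and compute and a tool call to move; the robot and the scene stay as the last step left them, time stands still between calls to the robot, and variables do not carry over. Pictures are saved under pics/ and viewed, about 8 in all and at most 12, crops included, and the job is handed in when it is done.

Besides the shell and the picture viewer there is one more tool, called after "Emit:" by a JSON object that holds its "name" and its "arguments". move_arm: Moves the arm, as the interface text tells. Its arguments: {"type":"object","properties":{"rotation":{"type":"array"},"slide":{"type":"array"},"claw":{"type":"array"},"squeeze":{"type":"number"}},"required":["rotation","slide","claw"]}

```bash
ls; mkdir -p pics
python3 - <<'E'
from bench import ctrl
import cv2,numpy as np
s=ctrl.state();print(s)
for n in("scene","top"):
    d=ctrl.capture(n);cv2.imwrite(f"pics/{n}0.png",d["frame"]);print(n,d["intrinsics"],d["world_to_cam"])
    np.savez(f"{n}0.npz",**d)
E
```

```text
pics
{'time': 0.0, 'joint_positions': array([-1.40111441e+00,  3.59533632e-01,  1.51146770e+00, -1.04116925e-05,
        1.27251620e+00, -1.15095889e-01]), 'joint_vel': array([-0.00267945, -0.00159113,  0.00017856,  0.00115846, -0.0015069 ,
       -0.00246608]), 'joint_efforts': array([ 3.82997014e-04, -5.27629638e+01, -2.78618270e+01, -3.49691391e-04,
        1.29631354e-02,  3.54649490e-05]), 'tcp_pos': array([ 0.16844402, -0.57517084,  0.2494231 ]), 'tool_rot': array([-0.69992816, -0.10102551,  0.69997234, -0.09966511]), 'wrist_force': array([-1.69972613,  0.88073343, -1.09374663]), 'wrist_torque': array([ 0.08287641, -0.01194454, -0.02938489]), 'finger_gap': 1.0041811193114158}
scene [[384.54026449   0.         318.17432709]
 [  0.         384.54026449 198.89074344]
 [  0.           0.           1.        ]] [[-0.83922475  0.54374628 -0.00646545  0.47400456]
 [ 0.37234724  0.56593895 -0.73557504 -0.14598468]
 [-0.39630714 -0.61972017 -0.6774124   1.37059848]
 [ 0.          0.          0.          1.        ]]
top [[412.13271848   0.         320.82883396]
 [  0.         412.13271848 202.35463164]
 [  0.           0.           1.        ]] [[-0.01955665 -0.99966508 -0.01694904 -0.00934299]
 [-0.99330597  0.02135697 -0.1135215   0.56632763]
 [ 0.11384546  0.01461548 -0.99339096  0.98218559]
 [ 0.          0.          0.          1.        ]]
```

View pics/top0.png

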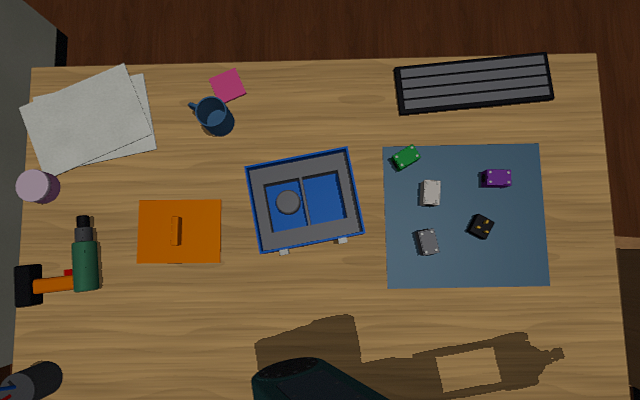

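View pics/scene0.png

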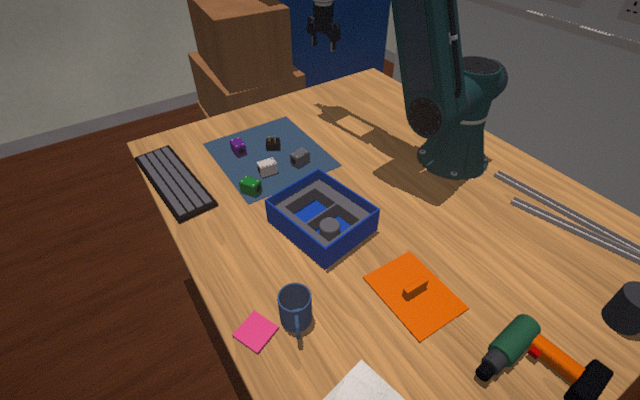

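The top view shows the white box at (430,193). Possible mix-ups are grey (427,242), purple (497,178) and green (405,157). The plug is at (481,226), the divider at (179,231) and the case at (305,200), with the round box in its left (+y) cavity. I'll check the choice in a close crop and measure.

```bash
cat > h.py <<'E'
import numpy as np,cv2
from bench import ctrl
from scipy.spatial.transform import Rotation as R
def load(n):
    d=np.load(n);return d["frame"],d["intrinsics"],d["world_to_cam"]
def wrist():
    s=ctrl.state();d=ctrl.capture("wrist")
    T=np.eye(4);T[:3,:3]=R.from_quat(s["tool_rot"]).as_matrix();T[:3,3]=s["tcp_pos"]
    return d["frame"],d["intrinsics"],np.linalg.inv(T@d["T_tool_cam"]),s
def ray(K,W,uv,z):
    "pixels -> world points on plane z"
    uv=np.atleast_2d(np.asarray(uv,float));C=np.linalg.inv(W)
    d=np.c_[uv,np.ones(len(uv))]@np.linalg.inv(K).T@C[:3,:3].T;o=C[:3,3]
    return (o+d*((z-o[2])/d[:,2])[:,None])[:,:2]
def proj(K,W,p):
    q=np.atleast_2d(p)@W[:3,:3].T+W[:3,3];q=q@K.T;return q[:,:2]/q[:,2:]
def big(m,near=None):
    c,_=cv2.findContours(m.astype(np.uint8),cv2.RETR_EXTERNAL,cv2.CHAIN_APPROX_NONE)
    if near is not None: c=[k for k in c if cv2.contourArea(k)>20 and cv2.pointPolygonTest(cv2.convexHull(k),tuple(map(float,near)),True)>-15]
    return max(c,key=cv2.contourArea)[:,0]
def rect(p):
    (c,wh,a)=cv2.minAreaRect((np.asarray(p)*1000).astype(np.float32))
    w,h=wh
    if w<h:w,h,a=h,w,a+90
    return np.round(c,1),round(w,1),round(h,1),round((a+90)%180-90,1)  # mm, long-side angle deg in world
E
python3 - <<'E'
from h import *
f,K,W=load("top0.npz")
c=cv2.resize(f[130:300,370:560],None,fx=4,fy=4,interpolation=cv2.INTER_CUBIC);cv2.imwrite("pics/crop1.png",c[:600])
hsv=cv2.cvtColor(f,cv2.COLOR_BGR2HSV);h,s,v=[hsv[...,i].astype(int) for i in range(3)]
print(hsv[193,430],hsv[242,427],hsv[200,150],hsv[226,481],hsv[160,300],hsv[250,210],hsv[178,300])
o=(h>5)&(h<16)&(s>200)&(v>120);k=big(o,(179,231));print("div",rect(ray(K,W,k,0.005)))
b=(h>100)&(h<120)&(s>150);k=big(b,(300,200));print("case",rect(ray(K,W,k,0.085)))
w=(s<50)&(v>130);k=big(w,(430,193));print("white",rect(ray(K,W,k,0.042)))
E
```

```text
[ 16  18 155] [120   8  95] [ 15 255 139] [128  44  23] [112 114  65] [ 16 255 162] [113  11  96]
div (array([503.8, 354.9]), 179.5, 158.9, 88.8)
case (array([568.4,  18.2]), 247.4, 209.4, -80.0)
white (array([ 584.7, -290.8]), 58.5, 36.4, -3.0)
```

View pics/crop1.png

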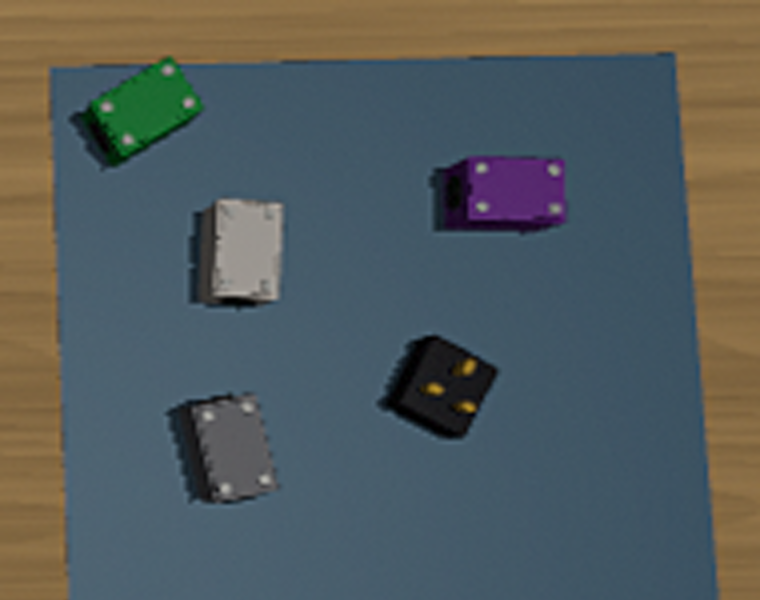

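The crop confirms the white box, plain white with a black grommet, at crop (245,250). Grey, purple and green are clearly different. The pins-up plug is at crop (445,388). Next I'll plan a hover over the white box.

```bash
cat >> h.py <<'E'
def plan(p,yaw,s=None):
    "slide (tool axes, m) and turn (tool rotvec, deg) to put TCP at p, pointing down, tool y at world angle yaw (mod 180)"
    s=s or ctrl.state();M=R.from_quat(s["tool_rot"]).as_matrix()
    best=None
    for a in(yaw,yaw+180):
        a=np.deg2rad(a);y=np.array([np.cos(a),np.sin(a),0]);x=np.array([0,0,-1.]);T=np.c_[x,y,np.cross(x,y)]
        r=np.rad2deg(R.from_matrix(M.T@T).as_rotvec())
        if best is None or np.linalg.norm(r)<np.linalg.norm(best):best=r
    print("slide",np.round(M.T@(np.array(p)-s["tcp_pos"]),4),"rot",np.round(best,1))
E
python3 - <<'E'
from h import *
s=ctrl.state();print(R.from_quat(s["tool_rot"]).as_matrix().round(3))
print(ctrl.capture("wrist")["T_tool_cam"].round(3))
plan((.565,-.29,.25),87);plan((.585,-.291,.2),87)
E
```

```text
[[-0.     0.281 -0.96 ]
 [ 0.002 -0.96  -0.281]
 [-1.    -0.002 -0.   ]]
[[-0.    -0.323  0.946 -0.124]
 [ 1.    -0.     0.     0.001]
 [-0.     0.946  0.323 -0.083]
 [ 0.     0.     0.     1.   ]]
slide [-1.000e-04 -1.624e-01 -4.607e-01] rot [19.3  0.   0.1]
slide [ 0.0499 -0.1558 -0.4796] rot [19.3  0.   0.1]
```

Emit:
{"name": "move_arm", "arguments": {"rotation": [[19,0,0],[19,0,0],[19,0,0],[19,0,0],[19,0,0],[19,0,0],[19,0,0],[19,0,0]], "slide": [[0,-0.16,-0.46],[0,-0.16,-0.46],[0,-0.16,-0.46],[0,-0.16,-0.46],[0,-0.16,-0.46],[0,-0.16,-0.46],[0,-0.16,-0.46],[0,-0.16,-0.46]], "claw": [1,1,1,1,1,1,1,1]}}

```text
time: 0.95
tcp_pos: [0.4921, -0.3445, 0.2501]
tool_rot: [-0.707, 0.016, 0.707, 0.017]
wrist_force: [0.2, -0.3, -0.3]
finger_gap: 1.0
```

Run:
```python
from h import *
s=ctrl.state();print(s["time"],s["tcp_pos"],s["wrist_force"])
plan((.565,-.29,.25),87)
```

```text
0.95 [ 0.49208601 -0.3444843   0.25014662] [ 0.21783587 -0.2592648  -0.26206189]
slide [ 0.0001 -0.0578 -0.0703] rot [0.3 0.  0. ]
```

Emit:
{"name": "move_arm", "arguments": {"rotation": [[0,0,0],[0,0,0],[0,0,0],[0,0,0],[0,0,0]], "slide": [[0,-0.058,-0.07],[0,-0.058,-0.07],[0,-0.058,-0.07],[0,-0.058,-0.07],[0,-0.058,-0.07]], "claw": [1,1,1,1,1]}}

```text
time: 1.45
tcp_pos: [0.5624, -0.2919, 0.25]
tool_rot: [-0.706, 0.017, 0.707, 0.017]
wrist_force: [-0.4, -0.0, 0.3]
finger_gap: 1.001
```

Run:
```python
from h import *
f,K,W,s=wrist();np.savez("w1.npz",frame=f,intrinsics=K,world_to_cam=W);print(s["tcp_pos"])
cv2.imwrite("pics/w1.png",f)
hsv=cv2.cvtColor(f,cv2.COLOR_BGR2HSV);h,sa,v=[hsv[...,i].astype(int) for i in range(3)]
p=proj(K,W,[[.585,-.291,.042]])[0];print("expected px",p,hsv[int(p[1]),int(p[0])])
for t in(110,130,150):
    k=big((sa<50)&(v>t),p);print(rect(ray(K,W,k,.042)))
plan((.585,-.291,.2),87)
```

```text
[ 0.56244445 -0.29186569  0.24997275]
expected px [318.276465   155.84956639] [ 12  11 241]
(array([ 585.6, -292.6]), 63.3, 40.4, -5.5)
(array([ 584. , -292.5]), 60.2, 40.1, -5.8)
(array([ 593.9, -294. ]), 40.4, 39.4, -3.8)
slide [ 0.0501 -0.0023 -0.0227] rot [0.2 0.1 0. ]
```

View pics/w1.png

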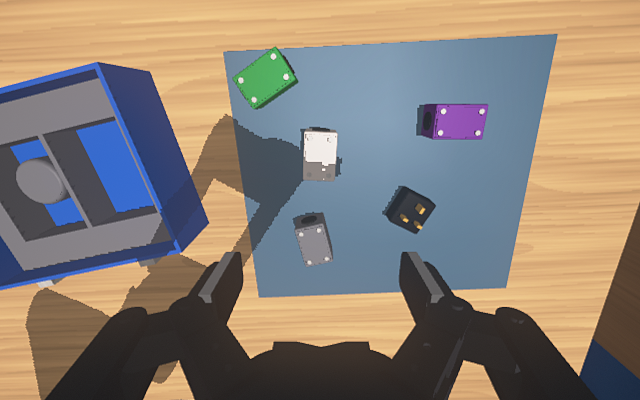

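The view shows the white box at (320,155), with free space on both sides for the fingers. The green, purple and grey boxes and the plug are clear of the approach.

Run:
```python
from h import *
plan((.5845,-.2925,.028),84.5)
```

```text
slide [ 0.2221 -0.0007 -0.0224] rot [2.7 0.1 0. ]
```

Emit:
{"name": "move_arm", "arguments": {"rotation": [[2.7,0,0],[2.7,0,0],[2.7,0,0],[2.7,0,0],[2.7,0,0],[2.7,0,0],[2.7,0,0],[2.7,0,0]], "slide": [[0.05,-0.0005,-0.022],[0.1,-0.0005,-0.022],[0.14,-0.0005,-0.022],[0.17,-0.0005,-0.022],[0.2,-0.0005,-0.022],[0.222,-0.0005,-0.022],[0.222,-0.0005,-0.022],[0.222,-0.0005,-0.022]], "claw": [1,1,1,1,1,1,1,1]}}

```text
time: 2.3
tcp_pos: [0.5846, -0.2928, 0.0285]
tool_rot: [-0.706, 0.034, 0.707, 0.034]
wrist_force: [-0.0, 0.5, 0.5]
finger_gap: 1.002
```

Emit:
{"name": "move_arm", "arguments": {"rotation": [[0,0,0],[0,0,0],[0,0,0],[0,0,0],[0,0,0],[0,0,0],[0,0,0],[0,0,0]], "slide": [[0,0,0],[0,0,0],[0,0,0],[0,0,0],[0,0,0],[0,0,0],[0,0,0],[0,0,0]], "claw": [0.3,0.3,0.3,0.3,0.3,0.3,0.3,0.3], "squeeze": 40}}

```text
time: 3.1
tcp_pos: [0.5861, -0.2924, 0.0297]
tool_rot: [0.707, -0.034, -0.706, -0.033]
wrist_force: [-0.2, -0.4, 7.8]
finger_gap: 0.465
```

Run:
```python
from h import *
s=ctrl.state();print(s["time"],s["tcp_pos"],s["finger_gap"],s["wrist_force"])
```

```text
3.1 [ 0.58614492 -0.29239402  0.02965094] 0.4652920980635875 [-0.21012231 -0.35855971  7.76284175]
```

Run:
```python
from h import *
plan((.5763,-.029,.25),10)
s=ctrl.state();s=dict(s);s["tcp_pos"]=np.array([.5861,-.2924,.25]);plan((.5763,-.029,.25),10,s)
```

```text
slide [-0.2207 -0.2611  0.0341] rot [74.6 -0.1  0. ]
slide [-0.0003 -0.2613  0.0344] rot [74.6 -0.1  0. ]
```

Emit:
{"name": "move_arm", "arguments": {"rotation": [[0,0,0],[0,0,0],[0,0,0],[0,0,0],[0,0,0],[0,0,0]], "slide": [[-0.02,0,0],[-0.05,0,0],[-0.1,0,0],[-0.15,0,0],[-0.2,0,0],[-0.22,0,0]], "claw": [0.3,0.3,0.3,0.3,0.3,0.3]}}

```text
time: 3.7
tcp_pos: [0.5875, -0.2931, 0.2545]
tool_rot: [0.709, -0.035, -0.704, -0.032]
wrist_force: [1.6, -0.9, -0.0]
finger_gap: 0.463
```

Emit:
{"name": "move_arm", "arguments": {"rotation": [[8.5,0,0],[17,0,0],[25.5,0,0],[34,0,0],[42,0,0],[50,0,0],[58,0,0],[66,0,0]], "slide": [[0,-0.03,0.004],[0,-0.06,0.008],[0,-0.1,0.013],[0,-0.14,0.018],[0,-0.18,0.024],[0,-0.21,0.028],[0,-0.24,0.031],[0,-0.261,0.034]], "claw": [0.3,0.3,0.3,0.3,0.3,0.3,0.3,0.3]}}

```text
time: 4.5
tcp_pos: [0.5755, -0.0267, 0.2485]
tool_rot: [-0.573, 0.414, 0.574, 0.414]
wrist_force: [0.3, -0.0, -0.9]
finger_gap: 0.463
```

Emit:
{"name": "move_arm", "arguments": {"rotation": [[8.5,0,0],[8.5,0,0],[8.5,0,0],[8.5,0,0]], "slide": [[0,0,0],[0,0,0],[0,0,0],[0,0,0]], "claw": [0.3,0.3,0.3,0.3]}}

```text
time: 4.9
tcp_pos: [0.576, -0.0294, 0.2483]
tool_rot: [-0.543, 0.453, 0.543, 0.453]
wrist_force: [-0.6, -1.2, -1.0]
finger_gap: 0.462
```

Run:
```python
from h import *
f,K,W,s=wrist();np.savez("w2.npz",frame=f,intrinsics=K,world_to_cam=W);print(s["time"],s["tcp_pos"],s["joint_positions"])
g=f.copy()
# overlay predicted case rim, ledge cavities, box footprint to judge the estimate
def draw(c,yaw,lx,ly,z,col):
    a=np.deg2rad(yaw);P=np.array([[1,1],[1,-1],[-1,-1],[-1,1]])*[lx/2,ly/2]
    P=P@np.array([[np.cos(a),np.sin(a)],[-np.sin(a),np.cos(a)]])+c
    cv2.polylines(g,[proj(K,W,np.c_[P,np.full(4,z)]).astype(np.int32)],True,col,1)
draw([.5684,.0182],10,.21,.25,.085,(0,0,255));draw([.5763,-.029],10,.12,.09,.05,(0,255,0))
cv2.imwrite("pics/w2.png",g);plan((.5763,-.029,.25),10)
```

```text
4.9 [ 0.5759793  -0.02936235  0.24834471] [-1.70672380e-01  3.27284395e-01  1.56408900e+00 -2.54216019e-05
  1.25024204e+00  2.79203733e+00]
slide [-0.0017 -0.0004  0.0004] rot [ 0.2  0.  -0. ]
```

View pics/w2.png

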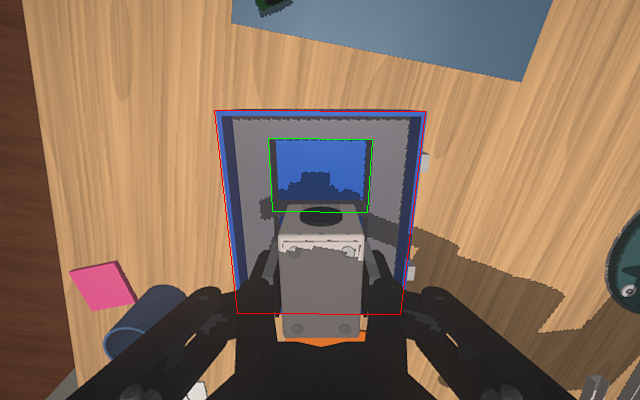

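The predicted rim and cavity outlines match the picture: the cavity is at px 270–372 × 140–212 and the box is held in line above it. Next I'll lower the box in.

Emit:
{"name": "move_arm", "arguments": {"rotation": [[0,0,0],[0,0,0],[0,0,0],[0,0,0],[0,0,0],[0,0,0],[0,0,0],[0,0,0]], "slide": [[0.04,0,0],[0.08,0,0],[0.12,0,0],[0.15,0,0],[0.17,0,0],[0.19,0,0],[0.205,0,0],[0.205,0,0]], "claw": [0.3,0.3,0.3,0.3,0.3,0.3,0.3,0.3]}}

```text
time: 5.75
tcp_pos: [0.5745, -0.0292, 0.0413]
tool_rot: [-0.541, 0.455, 0.544, 0.453]
wrist_force: [-1.0, 0.5, -0.9]
finger_gap: 0.464
```

Emit:
{"name": "move_arm", "arguments": {"rotation": [[0,0,0],[0,0,0],[0,0,0],[0,0,0],[0,0,0]], "slide": [[0.002,0,0],[0.004,0,0],[0.006,0,0],[0.007,0,0],[0.007,0,0]], "claw": [0.3,0.3,0.3,0.3,0.3]}}

```text
time: 6.25
tcp_pos: [0.5761, -0.0289, 0.0366]
tool_rot: [0.542, -0.454, -0.542, -0.454]
wrist_force: [0.5, 0.5, -0.7]
finger_gap: 0.459
```

Emit:
{"name": "move_arm", "arguments": {"rotation": [[0,0,0],[0,0,0],[0,0,0],[0,0,0]], "slide": [[0.001,0,0],[0.002,0,0],[0.003,0,0],[0.003,0,0]], "claw": [0.3,0.3,0.3,0.3]}}

```text
time: 6.65
tcp_pos: [0.5761, -0.0288, 0.0337]
tool_rot: [-0.542, 0.454, 0.542, 0.454]
wrist_force: [-1.5, 0.0, 3.9]
finger_gap: 0.461
```

Light contact at 3.9 N. I'll release it and lift out.

Emit:
{"name": "move_arm", "arguments": {"rotation": [[0,0,0],[0,0,0],[0,0,0],[0,0,0],[0,0,0],[0,0,0]], "slide": [[0,0,0],[0,0,0],[0,0,0],[0,0,0],[0,0,0],[0,0,0]], "claw": [0.7,0.7,0.7,0.7,0.7,0.7]}}

```text
time: 7.25
tcp_pos: [0.576, -0.0289, 0.0333]
tool_rot: [-0.542, 0.454, 0.542, 0.454]
wrist_force: [-0.1, 0.4, -0.7]
finger_gap: 0.699
```

Emit:
{"name": "move_arm", "arguments": {"rotation": [[0,0,0],[0,0,0],[0,0,0],[0,0,0],[0,0,0],[0,0,0],[0,0,0]], "slide": [[-0.02,0,0],[-0.04,0,0],[-0.07,0,0],[-0.12,0,0],[-0.17,0,0],[-0.21,0,0],[-0.21,0,0]], "claw": [0.7,0.7,0.7,0.7,0.7,0.7,0.7]}}

```text
time: 7.95
tcp_pos: [0.5799, -0.0295, 0.2499]
tool_rot: [0.546, -0.452, -0.539, -0.456]
wrist_force: [0.4, -0.2, 0.0]
finger_gap: 0.703
```

Run:
```python
from h import *
d=ctrl.capture("top");f,K,W=d["frame"],d["intrinsics"],d["world_to_cam"];np.savez("top1.npz",**d)
hsv=cv2.cvtColor(f,cv2.COLOR_BGR2HSV);h,s,v=[hsv[...,i].astype(int) for i in range(3)]
for lo in(130,110,90):
  for sl in (200,120):
    k=big((h>3)&(h<18)&(s>sl)&(v>lo)&(np.arange(640)<245)&(np.arange(400)>188)[:,None],(179,231));print(lo,sl,cv2.boundingRect(k),rect(ray(K,W,k,.005)))
c=cv2.resize(f[140:290,120:390],None,fx=2.8,fy=2.8,interpolation=cv2.INTER_CUBIC);cv2.imwrite("pics/crop2.png",c)
```

```text
130 200 (137, 200, 84, 64) (array([504.8, 339.2]), 209.3, 159.0, 89.6)
130 120 (136, 199, 86, 65) (array([504.7, 339.7]), 213.6, 161.4, 89.1)
110 200 (137, 200, 84, 64) (array([504.9, 338.7]), 210.3, 159.0, 89.6)
110 120 (136, 199, 86, 65) (array([504.7, 339.7]), 213.6, 161.5, 89.1)
90 200 (137, 200, 84, 64) (array([504.9, 338.7]), 210.3, 159.0, 89.6)
90 120 (136, 199, 86, 65) (array([504.7, 339.7]), 213.6, 161.5, 89.1)
```

View pics/crop2.png

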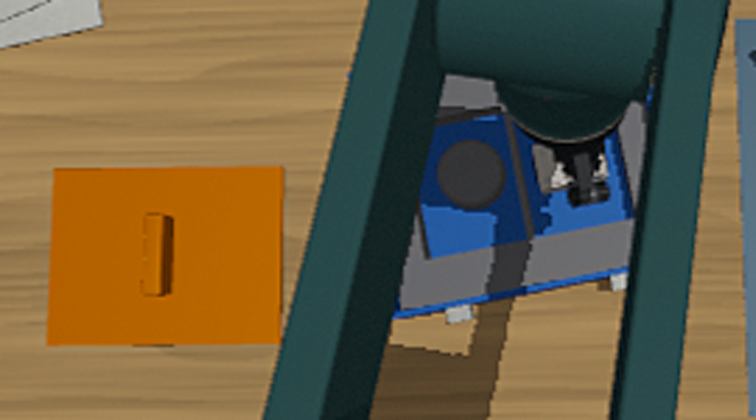

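White appears to sit in the cavity at crop (550,170), partly hidden by the arm, and the divider is at crop (165,255). I'll check the white box through the wrist camera numerically while planning the move to the divider.

Run:
```python
from h import *
plan((.480,.339,.25),89.6)
f,K,W,s=wrist();np.savez("w3.npz",frame=f,intrinsics=K,world_to_cam=W)
cv2.imwrite("pics/w3.png",f)
hsv=cv2.cvtColor(f,cv2.COLOR_BGR2HSV);h,sa,v=[hsv[...,i].astype(int) for i in range(3)]
p=proj(K,W,[[.576,-.029,.046]])[0];print(p,s["joint_positions"][5])
for t in (60,100,130):print(rect(ray(K,W,big((sa<50)&(v>t)&(h<40),p),.046)))
```

```text
slide [-0.0043  0.0319  0.3797] rot [-79.5  -0.4   0.2]
[323.42236784 177.21246812] 2.794998111961092
(array([576.3, -30.7]), 64.8, 38.5, -79.7)
(array([576.3, -30.7]), 64.8, 38.5, -79.7)
(array([576.5, -33. ]), 48.4, 38.2, -79.8)
```

View pics/w3.png

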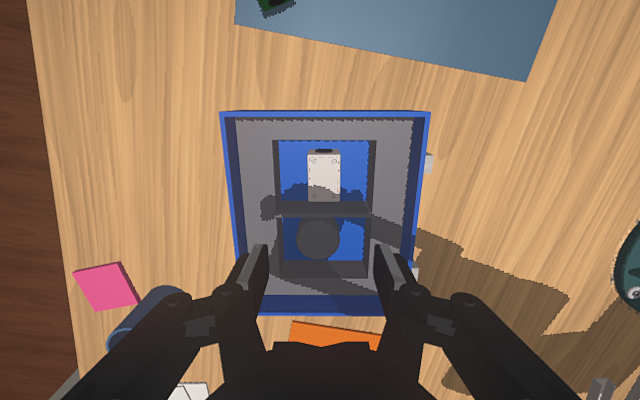

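The white box sits upright and centred in the empty cavity at (323,175), and the round box is undisturbed at (318,240). Next is the divider.

Emit:
{"name": "move_arm", "arguments": {"rotation": [[-8.5,0,0],[-17,0,0],[-25.5,0,0],[-34,0,0],[-42,0,0],[-50,0,0],[-58,0,0],[-66,0,0]], "slide": [[-0.004,0.004,0.04],[-0.004,0.008,0.08],[-0.004,0.012,0.125],[-0.004,0.016,0.17],[-0.004,0.02,0.215],[-0.004,0.024,0.26],[-0.004,0.028,0.305],[-0.004,0.03,0.35]], "claw": [0.7,0.7,0.7,0.7,0.7,0.7,0.7,0.7]}}

```text
time: 8.85
tcp_pos: [0.4828, 0.3114, 0.245]
tool_rot: [-0.701, 0.084, 0.703, 0.083]
wrist_force: [0.7, -0.7, 0.8]
finger_gap: 0.703
```

Run:
```python
from h import *
plan((.480,.339,.25),89.6);print(ctrl.state()["tcp_pos"])
```

```text
slide [-0.005  -0.0262  0.0092] rot [-13.2   0.2  -0.1]
[0.48278581 0.31139282 0.24504361]
```

Emit:
{"name": "move_arm", "arguments": {"rotation": [[-6.5,0,0],[-13.2,0,0],[-13.2,0,0],[-13.2,0,0],[-13.2,0,0]], "slide": [[0,-0.015,0.005],[0,-0.026,0.009],[0,-0.026,0.009],[0,-0.026,0.009],[0,-0.026,0.009]], "claw": [0.7,0.7,0.7,0.7,0.7]}}

```text
time: 9.35
tcp_pos: [0.4822, 0.3367, 0.2464]
tool_rot: [-0.707, 0.006, 0.708, 0.005]
wrist_force: [0.4, -0.4, 0.1]
finger_gap: 0.703
```

Run:
```python
from h import *
f,K,W,s=wrist();np.savez("w4.npz",frame=f,intrinsics=K,world_to_cam=W);print(s["tcp_pos"],s["joint_positions"][5])
hsv=cv2.cvtColor(f,cv2.COLOR_BGR2HSV);h,sa,v=[hsv[...,i].astype(int) for i in range(3)]
m=(h>3)&(h<18)&(sa>200)
k=big(m,proj(K,W,[[.505,.339,.005]])[0]);print("plate",rect(ray(K,W,k,.005)))
# far/left/right plate edges in image; handle top: brighter/darker region
print(proj(K,W,[[.505,.339,.037],[.54,.339,.037],[.47,.339,.037]]))
cv2.imwrite("pics/w4.png",f)
plan((.505,.339,.028),89.6)
```

```text
[0.482167   0.33667169 0.24640555] 2.0780352187992235Traceback (most recent call last):
  File "<stdin>", line 5, in <module>
  File "h.py", line 20, in big
    return max(c,key=cv2.contourArea)[:,0]
           ~~~^^^^^^^^^^^^^^^^^^^^^^^
ValueError: max() iterable argument is empty
```

Run:
```python
from h import *
f,K,W=load("w4.npz")
p=proj(K,W,[[.505,.339,.037],[.54,.339,.037],[.47,.339,.037]]);print(p)
hsv=cv2.cvtColor(f,cv2.COLOR_BGR2HSV)
for q in p.astype(int):print(hsv[q[1],q[0]],hsv[q[1],q[0]+40])
cv2.imwrite("pics/w4.png",f)
plan((.505,.339,.028),89.6)
```

```text
[[317.45821763 155.27645237]
 [316.89912202 125.5664339 ]
 [317.98058649 183.03483212]]
[ 13 192 236] [ 13 186 238]
[ 13 190 238] [ 14 182 238]
[ 12 198 175] [ 13 191 235]
slide [ 0.2187 -0.0028 -0.0228] rot [-0.4  0.1 -0. ]
```

View pics/w4.png

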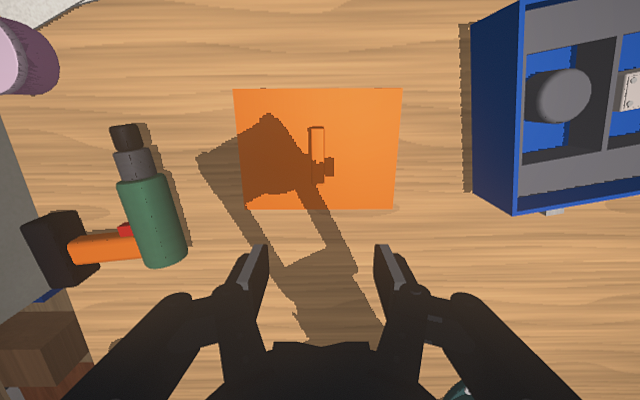

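The plate's corners are near (233,89), (402,88), (393,208) and (245,209). The handle top runs from about (317,127) to (318,183), which is where it was predicted.

Run:
```python
from h import *
f,K,W=load("w4.npz")
hsv=cv2.cvtColor(f,cv2.COLOR_BGR2HSV);h,sa,v=[hsv[...,i].astype(int) for i in range(3)]
m=(h>3)&(h<18)&(sa>165)
k=big(m,(300,150));print("plate",cv2.boundingRect(k),rect(ray(K,W,k,.005)))
print(rect(ray(K,W,[(233,89),(402,88),(393,208),(245,209)],.005)))
print(rect(ray(K,W,[(310,127),(324,127),(323,183),(311,183)],.037)))
```

```text
plate (232, 88, 171, 122) (array([502.5, 339.2]), 210.0, 160.2, 89.3)
(array([502.6, 338.1]), 210.0, 158.8, 89.5)
(array([504.2, 339.4]), 68.3, 16.4, -0.9)
```

Emit:
{"name": "move_arm", "arguments": {"rotation": [[-0.2,0,0],[-0.2,0,0],[-0.2,0,0],[-0.2,0,0],[-0.2,0,0],[-0.2,0,0],[-0.2,0,0],[-0.2,0,0]], "slide": [[0.04,-0.0025,-0.021],[0.08,-0.0025,-0.021],[0.12,-0.0025,-0.021],[0.16,-0.0025,-0.021],[0.19,-0.0025,-0.021],[0.21,-0.0025,-0.021],[0.216,-0.0025,-0.021],[0.216,-0.0025,-0.021]], "claw": [0.7,0.7,0.7,0.7,0.7,0.7,0.7,0.7]}}

```text
time: 10.2
tcp_pos: [0.5033, 0.3392, 0.0307]
tool_rot: [-0.707, 0.004, 0.708, 0.003]
wrist_force: [0.1, -0.0, 0.1]
finger_gap: 0.701
```

Emit:
{"name": "move_arm", "arguments": {"rotation": [[0,0,0],[0,0,0],[0,0,0],[0,0,0],[0,0,0],[0,0,0],[0,0,0],[0,0,0]], "slide": [[0,0,0],[0,0,0],[0,0,0],[0,0,0],[0,0,0],[0,0,0],[0,0,0],[0,0,0]], "claw": [0.05,0.05,0.05,0.05,0.05,0.05,0.05,0.05], "squeeze": 60}}

```text
time: 11.0
tcp_pos: [0.5045, 0.3405, 0.0328]
tool_rot: [0.708, -0.003, -0.706, -0.003]
wrist_force: [-0.7, 0.3, 6.7]
finger_gap: 0.173
```

Emit:
{"name": "move_arm", "arguments": {"rotation": [[0,0,0],[0,0,0],[0,0,0],[0,0,0],[0,0,0],[0,0,0],[0,0,0]], "slide": [[-0.02,0,0],[-0.05,0,0],[-0.09,0,0],[-0.13,0,0],[-0.16,0,0],[-0.18,0,0],[-0.18,0,0]], "claw": [0.05,0.05,0.05,0.05,0.05,0.05,0.05]}}

```text
time: 11.7
tcp_pos: [0.5052, 0.341, 0.2149]
tool_rot: [0.709, -0.002, -0.705, -0.004]
wrist_force: [0.6, 0.8, -2.2]
finger_gap: 0.171
```

Run:
```python
from h import *
s=ctrl.state();print(s["time"],s["tcp_pos"],s["finger_gap"],s["wrist_force"],s["joint_positions"])
plan((.5684,.0182,.21),100)
```

```text
11.7 [0.50522586 0.3410476  0.21492066] 0.17133495617575 [ 0.58267475  0.76224623 -2.22236835] [4.80427210e-01 4.01557880e-01 1.53641669e+00 1.39634435e-04
 1.19688696e+00 2.05947521e+00]
slide [ 0.0043  0.3223 -0.0658] rot [-10.5  -0.4   0.2]
```

Emit:
{"name": "move_arm", "arguments": {"rotation": [[-2,0,0],[-4,0,0],[-6,0,0],[-8,0,0],[-10.5,0,0],[-10.5,0,0],[-10.5,0,0],[-10.5,0,0]], "slide": [[0,0.03,-0.006],[0,0.07,-0.014],[0,0.115,-0.023],[0,0.16,-0.032],[0,0.205,-0.041],[0,0.25,-0.05],[0,0.29,-0.058],[0,0.322,-0.066]], "claw": [0.05,0.05,0.05,0.05,0.05,0.05,0.05,0.05]}}

```text
time: 12.5
tcp_pos: [0.5658, 0.0152, 0.2096]
tool_rot: [-0.704, -0.061, 0.705, -0.061]
wrist_force: [0.2, 0.8, -2.5]
finger_gap: 0.173
```

Emit:
{"name": "move_arm", "arguments": {"rotation": [[0,0,0],[0,0,0],[0,0,0]], "slide": [[0,0,0],[0,0,0],[0,0,0]], "claw": [0.05,0.05,0.05]}}

```text
time: 12.8
tcp_pos: [0.5658, 0.0183, 0.2103]
tool_rot: [-0.704, -0.062, 0.705, -0.061]
wrist_force: [0.2, 0.5, -0.7]
finger_gap: 0.176
```

Run:
```python
from h import *
f,K,W,s=wrist();np.savez("w5.npz",frame=f,intrinsics=K,world_to_cam=W);print(s["time"],s["tcp_pos"],s["finger_gap"],s["joint_positions"][5])
hsv=cv2.cvtColor(f,cv2.COLOR_BGR2HSV);h,sa,v=[hsv[...,i].astype(int) for i in range(3)]
cv2.imwrite("pics/w5.png",f);plan((.5684,.0182,.21),100)
m=(h>3)&(h<18)&(sa>165);k=big(m,(320,200));z=s["tcp_pos"][2]-.0328+.005
print(rect(ray(K,W,k,z)))
```

```text
12.8 [0.56580511 0.0183077  0.21026299] 0.1759095075552653 1.305352916459053
slide [ 0.0005  0.0008 -0.0023] rot [0.1 0.1 0.1]
(array([564.2,  17.2]), 210.5, 158.5, -80.0)
```

View pics/w5.png

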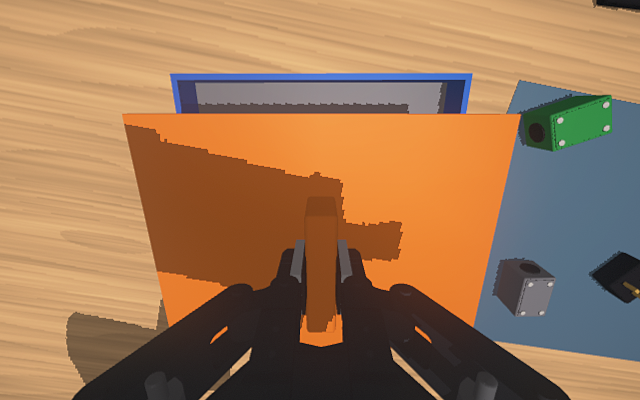

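The divider is level, held by its wall and parallel to the case: the far rim at rows 73–113 runs parallel to the plate edge at row 113. A 4 mm correction along −z centres it, then I lower.

Emit:
{"name": "move_arm", "arguments": {"rotation": [[0,0,0],[0,0,0],[0,0,0],[0,0,0],[0,0,0],[0,0,0],[0,0,0],[0,0,0]], "slide": [[0,0,-0.004],[0.02,0,-0.004],[0.045,0,-0.004],[0.07,0,-0.004],[0.09,0,-0.004],[0.11,0,-0.004],[0.12,0,-0.004],[0.12,0,-0.004]], "claw": [0.05,0.05,0.05,0.05,0.05,0.05,0.05,0.05]}}

```text
time: 13.65
tcp_pos: [0.5698, 0.0189, 0.0901]
tool_rot: [-0.703, -0.062, 0.705, -0.062]
wrist_force: [0.2, 0.0, -1.2]
finger_gap: 0.175
```

Emit:
{"name": "move_arm", "arguments": {"rotation": [[0,0,0],[0,0,0],[0,0,0],[0,0,0],[0,0,0]], "slide": [[0.002,0,0],[0.004,0,0],[0.006,0,0],[0.007,0,0],[0.007,0,0]], "claw": [0.05,0.05,0.05,0.05,0.05]}}

```text
time: 14.15
tcp_pos: [0.5708, 0.0181, 0.0845]
tool_rot: [0.704, 0.062, -0.704, 0.062]
wrist_force: [-0.7, -0.8, -2.1]
finger_gap: 0.176
```

Emit:
{"name": "move_arm", "arguments": {"rotation": [[0,0,0],[0,0,0],[0,0,0],[0,0,0]], "slide": [[0.001,0,0],[0.002,0,0],[0.003,0,0],[0.003,0,0]], "claw": [0.05,0.05,0.05,0.05]}}

```text
time: 14.55
tcp_pos: [0.5709, 0.0181, 0.0828]
tool_rot: [0.705, 0.062, -0.704, 0.062]
wrist_force: [-3.3, -0.2, 11.9]
finger_gap: 0.175
```

Contact on the ledge at the expected height (0.0828 − 0.0328 = 0.050). I'll release it and lift.

Emit:
{"name": "move_arm", "arguments": {"rotation": [[0,0,0],[0,0,0],[0,0,0],[0,0,0],[0,0,0],[0,0,0]], "slide": [[0,0,0],[0,0,0],[0,0,0],[0,0,0],[0,0,0],[0,0,0]], "claw": [0.5,0.5,0.5,0.5,0.5,0.5]}}

```text
time: 15.15
tcp_pos: [0.5707, 0.0182, 0.0812]
tool_rot: [-0.704, -0.062, 0.704, -0.062]
wrist_force: [0.6, 0.2, -0.0]
finger_gap: 0.502
```

Emit:
{"name": "move_arm", "arguments": {"rotation": [[0,0,0],[0,0,0],[0,0,0],[0,0,0],[0,0,0],[0,0,0]], "slide": [[-0.02,0,0],[-0.05,0,0],[-0.1,0,0],[-0.15,0,0],[-0.17,0,0],[-0.17,0,0]], "claw": [0.5,0.5,0.5,0.5,0.5,0.5]}}

```text
time: 15.75
tcp_pos: [0.5732, 0.018, 0.2555]
tool_rot: [0.707, 0.061, -0.702, 0.062]
wrist_force: [1.1, 0.0, 0.2]
finger_gap: 0.5
```

Run:
```python
from h import *
f,K,W,s=wrist();np.savez("w6.npz",frame=f,intrinsics=K,world_to_cam=W);print(s["time"],s["tcp_pos"],s["joint_positions"][5])
hsv=cv2.cvtColor(f,cv2.COLOR_BGR2HSV);h,sa,v=[hsv[...,i].astype(int) for i in range(3)]
m=(h>3)&(h<18)&(sa>165);k=big(m,(320,170));print("div",cv2.boundingRect(k),rect(ray(K,W,k,.055)))
# plug from initial pictures: dark blob on top plane z=.028
for n,px in(("w1.npz",(408,205)),("top0.npz",(481,226))):
    f,K,W=load(n);hs=cv2.cvtColor(f,cv2.COLOR_BGR2HSV)
    for t in(45,60):
        k=big(hs[...,2]<t,px);print(n,cv2.boundingRect(k),rect(ray(K,W,k,.028)))
f,K,W=load("w1.npz");cv2.imwrite("pics/crop3.png",cv2.resize(f[170:245,370:450],None,fx=7,fy=7,interpolation=cv2.INTER_CUBIC))
```

```text
15.75 [0.57323485 0.01804129 0.25546728] 1.3066877407534905
div (227, 111, 186, 129) (array([569.5,  17. ]), 209.7, 159.9, -80.0)Traceback (most recent call last):
  File "<stdin>", line 9, in <module>
  File "h.py", line 20, in big
    return max(c,key=cv2.contourArea)[:,0]
           ~~~^^^^^^^^^^^^^^^^^^^^^^^
ValueError: max() iterable argument is empty
```

The divider is seated: centre (569.5,17.0) against the case's (568.4,18.2), with size and yaw as expected at z = 0.055. Now the plug.

Run:
```python
from h import *
f,K,W=load("w1.npz");a=ray(K,W,(412,207),.028)[0];print(a)
f,K,W=load("top0.npz");b=ray(K,W,(482,226),.028)[0];print(b)
p=(a+b)/2;plan((p[0],p[1],.25),-30)
```

```text
[ 0.50762851 -0.41283845]
[ 0.50000373 -0.4128573 ]
slide [0.0028 0.4126 0.1418] rot [-50.   -0.2  -0.1]
```

Emit:
{"name": "move_arm", "arguments": {"rotation": [[-6,0,0],[-12,0,0],[-18,0,0],[-24,0,0],[-30,0,0],[-36,0,0],[-42,0,0],[-46,0,0]], "slide": [[0,0.04,0.014],[0,0.08,0.028],[0,0.125,0.043],[0,0.17,0.058],[0,0.215,0.073],[0,0.26,0.089],[0,0.305,0.105],[0,0.35,0.12]], "claw": [1,1,1,1,1,1,1,1]}}

```text
time: 16.6
tcp_pos: [0.5117, -0.3484, 0.2487]
tool_rot: [-0.623, -0.335, 0.624, -0.332]
wrist_force: [0.9, 0.2, 0.7]
finger_gap: 0.998
```

Run:
```python
from h import *
print(ctrl.state()["tcp_pos"]);plan((.504,-.413,.25),-30)
```

```text
[ 0.5117157  -0.34841027  0.24871763]
slide [-0.0014  0.0295  0.058 ] rot [-3.8 -0.   0.2]
```

Emit:
{"name": "move_arm", "arguments": {"rotation": [[-3.8,0,0],[-3.8,0,0],[-3.8,0,0],[-3.8,0,0],[-3.8,0,0]], "slide": [[0,0.03,0.058],[0,0.03,0.058],[0,0.03,0.058],[0,0.03,0.058],[0,0.03,0.058]], "claw": [1,1,1,1,1]}}

```text
time: 17.1
tcp_pos: [0.5059, -0.41, 0.2504]
tool_rot: [0.613, 0.354, -0.613, 0.352]
wrist_force: [-0.0, 0.8, -0.7]
finger_gap: 1.004
```

Run:
```python
from h import *
f,K,W,s=wrist();np.savez("w7.npz",frame=f,intrinsics=K,world_to_cam=W);print(s["tcp_pos"])
p=proj(K,W,[[.504,-.413,.028]])[0];print(p)
x,y=int(p[0])-64,int(p[1])-48;print(x,y)
cv2.imwrite("pics/w7.png",cv2.resize(f[y:y+96,x:x+128],None,fx=6,fy=6,interpolation=cv2.INTER_CUBIC))
```

```text
[ 0.50589072 -0.41004309  0.25037713]
[320.5445211 173.532567 ]
256 125
```

View pics/w7.png

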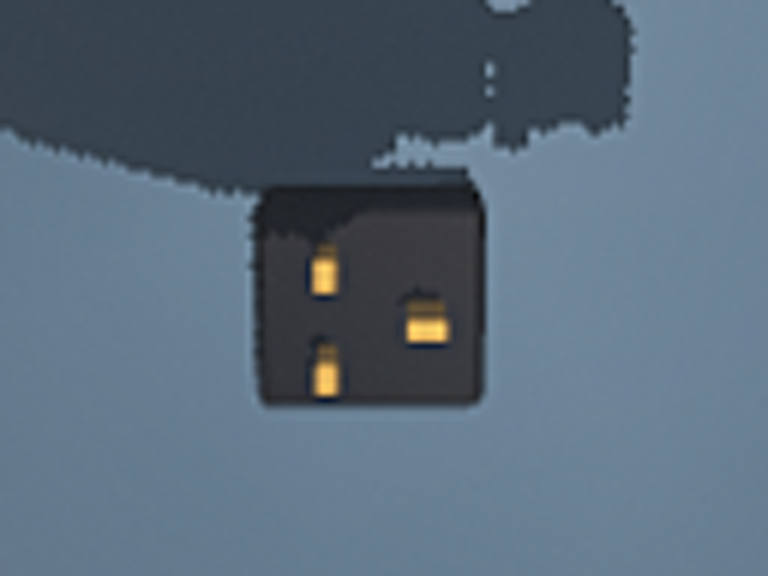

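The plug stands pins up, its sides aligned with the tool axes. Its top face covers crop columns 258–483 and rows 208–405, and the jaws have free space on both sides.

Run:
```python
from h import *
f,K,W=load("w7.npz")
q=np.array([(260,208),(483,208),(481,405),(261,405)])/6+[256,125]
r=rect(ray(K,W,q,.028));print(r);c=np.array(r[0])/1000
s=ctrl.state();M=R.from_quat(s["tool_rot"]).as_matrix();print(np.rad2deg(np.arctan2(M[1,1],M[0,1])))
plan((*c,.022),-30)
plan((*c,.022),r[3])
```

```text
(array([ 499. , -414.5]), 48.3, 43.7, -30.1)
-30.09980351999706
slide [ 0.2288 -0.0036  0.0075] rot [-0.1 -0.1  0.1]
slide [ 0.2288 -0.0036  0.0075] rot [ 0.  -0.1  0.1]
```

Emit:
{"name": "move_arm", "arguments": {"rotation": [[0,0,0],[0,0,0],[0,0,0],[0,0,0],[0,0,0],[0,0,0],[0,0,0],[0,0,0]], "slide": [[0.03,-0.0035,0.0075],[0.08,-0.0035,0.0075],[0.13,-0.0035,0.0075],[0.17,-0.0035,0.0075],[0.2,-0.0035,0.0075],[0.22,-0.0035,0.0075],[0.226,-0.0035,0.0075],[0.226,-0.0035,0.0075]], "claw": [1,1,1,1,1,1,1,1]}}

```text
time: 17.95
tcp_pos: [0.4992, -0.4156, 0.0249]
tool_rot: [-0.613, -0.354, 0.613, -0.352]
wrist_force: [0.2, 0.3, -1.3]
finger_gap: 1.002
```

Emit:
{"name": "move_arm", "arguments": {"rotation": [[0,0,0],[0,0,0],[0,0,0],[0,0,0],[0,0,0],[0,0,0],[0,0,0],[0,0,0]], "slide": [[0,0,0],[0,0,0],[0,0,0],[0,0,0],[0,0,0],[0,0,0],[0,0,0],[0,0,0]], "claw": [0.4,0.4,0.4,0.4,0.4,0.4,0.4,0.4], "squeeze": 40}}

```text
time: 18.75
tcp_pos: [0.4999, -0.4176, 0.027]
tool_rot: [0.613, 0.352, -0.613, 0.353]
wrist_force: [0.0, 0.5, 6.2]
finger_gap: 0.57
```

Emit:
{"name": "move_arm", "arguments": {"rotation": [[0,0,0],[0,0,0],[0,0,0],[0,0,0],[0,0,0],[0,0,0],[0,0,0]], "slide": [[-0.02,0,0],[-0.05,0,0],[-0.1,0,0],[-0.15,0,0],[-0.19,0,0],[-0.21,0,0],[-0.21,0,0]], "claw": [0.4,0.4,0.4,0.4,0.4,0.4,0.4]}}

```text
time: 19.45
tcp_pos: [0.5008, -0.4187, 0.2402]
tool_rot: [0.614, 0.35, -0.612, 0.356]
wrist_force: [0.0, -0.9, -0.9]
finger_gap: 0.577
```

Run:
```python
from h import *
a=np.deg2rad(100);p=np.array([.569,.0175])-.056*np.array([np.cos(a),np.sin(a)]);print(p,ctrl.state()["tcp_pos"],ctrl.state()["joint_positions"][5])
plan((*p,.235),10)
```

```text
[ 0.5787243  -0.03764923] [ 0.50080564 -0.41873166  0.24021277] -0.27532180513302174
slide [ 0.0033 -0.1243 -0.3686] rot [-40.2   0.3  -0.4]
```

Emit:
{"name": "move_arm", "arguments": {"rotation": [[-5,0,0],[-10,0,0],[-15,0,0],[-20,0,0],[-25,0,0],[-30,0,0],[-35,0,0],[-40,0,0]], "slide": [[0,-0.01,-0.03],[0,-0.024,-0.07],[0,-0.039,-0.115],[0,-0.054,-0.16],[0,-0.07,-0.205],[0,-0.085,-0.25],[0,-0.1,-0.295],[0,-0.115,-0.34]], "claw": [0.4,0.4,0.4,0.4,0.4,0.4,0.4,0.4]}}

```text
time: 20.25
tcp_pos: [0.5697, -0.0632, 0.2338]
tool_rot: [0.454, 0.542, -0.455, 0.541]
wrist_force: [0.7, -0.1, -0.6]
finger_gap: 0.578
```

Run:
```python
from h import *
print(ctrl.state()["tcp_pos"]);plan((.5787,-.0376,.24),10)
```

```text
[ 0.56971288 -0.06315217  0.23379272]
slide [-0.0062  0.0133 -0.0236] rot [ 0.  -0.1  0.1]
```

Emit:
{"name": "move_arm", "arguments": {"rotation": [[0,0,0],[0,0,0],[0,0,0],[0,0,0],[0,0,0]], "slide": [[0,0.01,-0.02],[0,0.0115,-0.022],[0,0.0115,-0.022],[0,0.0115,-0.022],[0,0.0115,-0.022]], "claw": [0.4,0.4,0.4,0.4,0.4]}}

```text
time: 20.75
tcp_pos: [0.5778, -0.0429, 0.2349]
tool_rot: [0.456, 0.541, -0.456, 0.54]
wrist_force: [0.5, -0.0, -1.3]
finger_gap: 0.575
```

Run:
```python
from h import *
print(ctrl.state()["tcp_pos"]);plan((.5787,-.0376,.082),10)
```

```text
[ 0.5777886  -0.0429297   0.23491712]
slide [ 0.1529  0.0019 -0.0051] rot [-0.3  0.   0. ]
```

Emit:
{"name": "move_arm", "arguments": {"rotation": [[0,0,0],[0,0,0],[0,0,0],[0,0,0],[0,0,0],[0,0,0],[0,0,0],[0,0,0]], "slide": [[0.02,0.001,-0.004],[0.05,0.001,-0.004],[0.08,0.001,-0.004],[0.11,0.001,-0.004],[0.13,0.001,-0.004],[0.14,0.001,-0.004],[0.146,0.001,-0.004],[0.146,0.001,-0.004]], "claw": [0.4,0.4,0.4,0.4,0.4,0.4,0.4,0.4]}}

```text
time: 21.55
tcp_pos: [0.5786, -0.038, 0.0892]
tool_rot: [0.456, 0.541, -0.456, 0.541]
wrist_force: [0.0, -0.8, -0.6]
finger_gap: 0.574
```

Emit:
{"name": "move_arm", "arguments": {"rotation": [[0,0,0],[0,0,0],[0,0,0],[0,0,0],[0,0,0]], "slide": [[0.001,0,0],[0.002,0,0],[0.004,0,0],[0.005,0,0],[0.005,0,0]], "claw": [0.4,0.4,0.4,0.4,0.4]}}

```text
time: 22.05
tcp_pos: [0.5785, -0.0374, 0.0843]
tool_rot: [0.455, 0.541, -0.455, 0.541]
wrist_force: [-0.4, -0.7, -0.8]
finger_gap: 0.575
```

Emit:
{"name": "move_arm", "arguments": {"rotation": [[0,0,0],[0,0,0],[0,0,0],[0,0,0]], "slide": [[0.001,0,0],[0.002,0,0],[0.0025,0,0],[0.0025,0,0]], "claw": [0.4,0.4,0.4,0.4]}}

```text
time: 22.45
tcp_pos: [0.5785, -0.0374, 0.082]
tool_rot: [0.455, 0.541, -0.455, 0.541]
wrist_force: [-0.5, -0.3, 2.0]
finger_gap: 0.575
```

Contact at the expected height. I'll release, lift straight up and look.

Emit:
{"name": "move_arm", "arguments": {"rotation": [[0,0,0],[0,0,0],[0,0,0],[0,0,0],[0,0,0],[0,0,0]], "slide": [[0,0,0],[0,0,0],[0,0,0],[0,0,0],[0,0,0],[0,0,0]], "claw": [0.9,0.9,0.9,0.9,0.9,0.9]}}

```text
time: 23.05
tcp_pos: [0.5785, -0.0375, 0.0818]
tool_rot: [0.455, 0.541, -0.455, 0.541]
wrist_force: [-0.4, -0.6, 0.7]
finger_gap: 0.901
```

Emit:
{"name": "move_arm", "arguments": {"rotation": [[0,0,0],[0,0,0],[0,0,0],[0,0,0],[0,0,0],[0,0,0],[0,0,0]], "slide": [[-0.02,0,0],[-0.05,0,0],[-0.1,0,0],[-0.15,0,0],[-0.18,0,0],[-0.18,0,0],[-0.18,0,0]], "claw": [0.9,0.9,0.9,0.9,0.9,0.9,0.9]}}

```text
time: 23.75
tcp_pos: [0.5787, -0.0375, 0.2624]
tool_rot: [0.456, 0.541, -0.455, 0.541]
wrist_force: [-0.0, -0.4, -0.6]
finger_gap: 0.901
```

Run:
```python
from h import *
f,K,W,s=wrist();print(s["time"],s["tcp_pos"],s["wrist_force"])
g=ctrl.capture("scene")["frame"]
hsv=cv2.cvtColor(f,cv2.COLOR_BGR2HSV);h,sa,v=[hsv[...,i].astype(int) for i in range(3)]
k=big((h>3)&(h<18)&(sa>165),(320,170));print("div",rect(ray(K,W,k,.055)))
cv2.imwrite("pics/end.png",np.vstack([cv2.resize(f,(480,300),interpolation=cv2.INTER_AREA),cv2.resize(g[100:300,180:500],(480,300))]))
```

```text
23.75 [ 0.57870612 -0.03746244  0.26238351] [-0.02937588 -0.42516837 -0.64169091]
div (array([569. ,  17.2]), 208.9, 159.7, -80.0)
```

View pics/end.png

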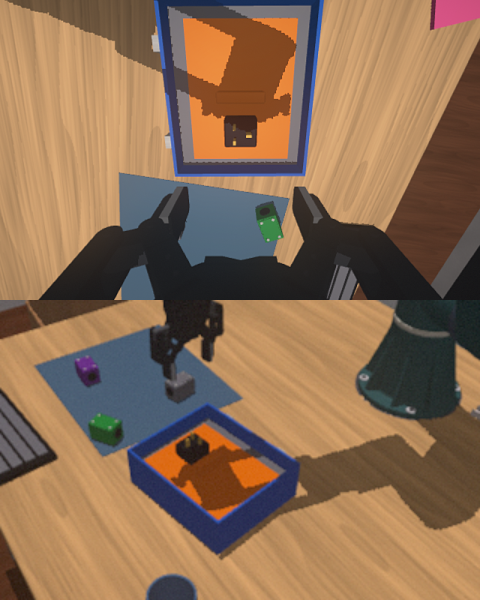

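The wrist half (top) shows the divider flat and centred with the plug pins up on one half at (240,130). In the scene half, the grey, green and purple boxes stand where they were. Handing in.

```bash
python3 -c "
from bench import ctrl
print(ctrl.finish_job())"
```

```text
the job is handed in; nothing more can be done
None
```

The case is packed in the order you asked, and I handed the job in at about 24 s of the 72 s allowed. The hand-in reports no verdict.

- **White junction box:** it stands upright in the empty cavity, about 2 mm off its centre. I checked this with the wrist camera before covering it.
- **Orange divider:** it lies flat on the ledge, handle up. After the plug was set down it measured (569.0, 17.2) mm, against (568.4, 18.2) mm for the case centre. Its yaw matches the case, and it touched down at the expected 50 mm height.
- **Black plug:** it stands pins up on the −y half of the divider, released at light contact (2 N). Its final position I judged from the picture only, not measured.
- **Left alone:** the grey, green and purple boxes looked unmoved in the last scene picture. The round box was still in its cavity when I last saw it, before the divider covered it.

The highest wrist force I read was 12 N, against the 120 N limit. No check failed. The only disagreement was early: the first colour mask measured the divider 30 mm short, and later measurements corrected it.

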